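Line up the pantry canisters by height

ROBOT

A 6-joint arm with a two-finger parallel gripper is mounted at the origin on the work surface. World frame = base frame: x ahead of the robot, y to its left, z up, the work surface at z = 0. Lengths are in mm, angles in rad, forces in N, time in s.
With the tool pointing down it reaches from about 250 to 800 mm from the base axis. Payload 3.9 kg.
Tool frame: the origin (TCP) lies between the finger pads; the fingertips stand 11 mm ahead of it and the grasp point (between the pads) lies 8 mm behind it (arm.finger_overhang is the distance from the TCP to the fingertips, in mm); z points along the fingers, y is the line along which they close (so a half turn about z gives the same grasp; the last joint's range is limited). The gripper opens to 85 mm and grips with 20 to 120 N. Pads are 22 mm wide; open, the fingers measure 114 mm over their backs; the gripper's body (76 mm by 85 mm) begins 54 mm behind the grasp point. The pads swing forward as they close: fully open they stand 13 mm farther back than shut.
Start: joints at [-1.256, 0.26, -0.138, 1.173, 0, 1.571], TCP at [162.549, -499.192, 242.304] pointing down, gripper open.
Joint ranges: [-2.78, 2.78], [-0.83, 1.72], [-1.28, 1.37], [-1.9, 2.12], [-1.57, 1.48], [-3.14, 3.14]. Speed limits (rad/s): [2.57, 2.57, 3.14, 3.14, 3.14, 3.14].

INTERFACE

Orientations are given as a 3x3 rotation matrix whose columns are the frame's x, y, z axes.
In Python, from rig import arm gives the robot as it stands. The module is installed in compiled form; this text tells all that it offers.
- The arm moves only by the tool arm_command, never from a script. Its argument "increments" is a list of rows, each a list of 3 entries, a list of its own where there are three numbers: the turn, a rotation vector about the tool's x, y, z in rad, then the shift along the tool's x, y, z in m, then the opening, from 0 (shut) to 1 (fully open). In form: [[[wx, wy, wz], [x, y, z], fingers], ...]. A call has 1 to 12 rows; each row shifts and turns the commanded pose from where the row before left it, along the tool's axes as they then stand; what a row does not reach is not made up. A row lasts 1/12 s, in which the tool goes at most 41.7 mm and 7.16 degrees, less where a joint would pass 70% of its speed; a pose out of reach is approached as far as the arm can. A call with a gripper value outside its range is refused whole. The fingers move at their own pace and stop on an object; the grip force is fixed at half the most. Time passes only in rows, so rows that do not move let the fingers close. It gives the time, the measured TCP pose, the force, the opening and the grip force at its end, in the units of the state.
- arm.state(): the state, without advancing time (a new reading comes with each control period).
- arm.read_camera(name): name is "scene" or "top" or "wrist"; returns the picture (480x640x3 uint8, red, green, blue); there is no depth.
- arm.camera_params(name): a dict with "K" (3x3 intrinsics, pixels), "k1" (the pictures are not rectified: a ray, as slopes to the right and down, at radius r is drawn at 1 + k1 r^2 times it, then the intrinsics apply), "T" (4x4, takes a point from camera to world coordinates). Camera axes: x right, y down, z forward; pixel columns grow to the right and rows downward; lengths in mm; the calibration is good to about 2 mm. A picture is of the moment at which its call begins: read the wrist's pose just before it. camera_params takes no time and is no camera call; for the wrist camera it gives the pose at the moment of the call.
- arm.sign_off(): hands the job in; it is judged then, once.
The state is a dict: "t": time; "joints": joint angles; "qd": joint speeds; "joint_torque": joint torques, N m; "tcp_pos": TCP position; "eef_rot": TCP orientation; "wrist_force": force on the tool from outside, world axes, zero at the start; "torque": the same for the moment, N m; "grip_width": finger opening in mm; "grasp_force": force on a finger pad.
Only numpy, scipy, OpenCV 4.12 (cv2) and the standard library are available. Lean on these libraries where they do the work, as an engineer would, in place of code of your own. Each camera call takes 0.05 s, during which the arm holds its last target. There are 200 camera calls.

TASK

Line the four steel canisters up in order of height on the row of cork mats: the tallest on the mat next to the white crock, then ever shorter away from it, the smallest on the mat at the far end. Stand each one upright in the middle of its mat, and do not tip over any canister or the honey jar.

Things in the scene. Friction and masses are not known exactly. Their poses are not given: they have to be found in the camera images.
- small (a point): the smallest of four matching loose pantry canisters: plain steel cylinder with a flat dark wooden lid of nearly the same width on top (lid fixed to it, top 14 mm), 44 mm across and 65 mm high in all; this point is its centre, 32.5 mm above its underside, z up its axis; stands upright on the table at the start
- medium (a point): the second smallest of four matching loose pantry canisters: plain steel cylinder with a flat dark wooden lid of nearly the same width on top (lid fixed to it, top 14 mm), 50 mm across and 90 mm high in all; this point is its centre, 45 mm above its underside, z up its axis; stands upright on the table at the start
- large (a point): the second tallest of four matching loose pantry canisters: plain steel cylinder with a flat dark wooden lid of nearly the same width on top (lid fixed to it, top 14 mm), 56 mm across and 115 mm high in all; this point is its centre, 57.5 mm above its underside, z up its axis; stands upright on the table at the start
- tall (a point): the tallest of four matching loose pantry canisters: plain steel cylinder with a flat dark wooden lid of nearly the same width on top (lid fixed to it, top 14 mm), 62 mm across and 140 mm high in all; this point is its centre, 70 mm above its underside, z up its axis; stands upright on the table at the start
- mat_1: round flat cork mat, 86 mm across, 3 mm thick, fixed on a dark wooden board 20 mm high (100 x 410 mm); first in the row of four counted from the +y (robot's left) end; origin at the centre of its underside, so its top is 3 mm above the origin, 23 mm above the table; mats are about 100 mm apart along the board and the board may be turned a little
- mat_2: round flat cork mat, 86 mm across, 3 mm thick, fixed on a dark wooden board 20 mm high (100 x 410 mm); second in the row of four counted from the +y (robot's left) end; origin at the centre of its underside, so its top is 3 mm above the origin, 23 mm above the table; mats are about 100 mm apart along the board and the board may be turned a little
- mat_3: round flat cork mat, 86 mm across, 3 mm thick, fixed on a dark wooden board 20 mm high (100 x 410 mm); third in the row of four counted from the +y (robot's left) end; origin at the centre of its underside, so its top is 3 mm above the origin, 23 mm above the table; mats are about 100 mm apart along the board and the board may be turned a little
- mat_4: round flat cork mat, 86 mm across, 3 mm thick, fixed on a dark wooden board 20 mm high (100 x 410 mm); fourth in the row of four counted from the +y (robot's left) end; origin at the centre of its underside, so its top is 3 mm above the origin, 23 mm above the table; mats are about 100 mm apart along the board and the board may be turned a little
- crock: big white lidded ceramic crock, 110 mm across, 133 mm high with its knob, fixed; stands on the table just beyond one end of the board, either end (a low blue basket is at the other); origin at the centre of its underside
- honey_center (a point): amber honey jar with a brass cap, 56 mm across, 90 mm high, loose, standing among the canisters, not to be knocked over; this point is its centre, 45 mm above its underside, z up its axis
Things that resemble listed ones, but are neither listed nor needed, are in the scene too. Leave any blue, pink or purple look-alike of the part that bears large alone.

How it is judged (in metres and radians):
At the end, for the whole second after the job is handed in: Each canister stands upright (within 0.1 rad) and at rest on its own mat, its centre within 15 mm of the mat's centre and its underside on the mat within 5 mm, in falling order of height from the mat nearest the crock to the mat farthest from it (((horizontal distance between crock and mat_1 below 0.2 m and horizontal distance between small and mat_4 below 0.015 m and height (world z) of small between 0.0505 and 0.0605 m and angle between each of small, medium, large, tall's own z axis and vertical below 0.1 rad and linear speed of each of can_small, can_medium, can_large, can_tall below 0.02 m/s and horizontal distance between medium and mat_3 below 0.015 m and height (world z) of medium between 0.063 and 0.073 m and horizontal distance between large and mat_2 below 0.015 m and height (world z) of large between 0.0755 and 0.0855 m and horizontal distance between tall and mat_1 below 0.015 m and height (world z) of tall between 0.088 and 0.098 m) or (horizontal distance between crock and mat_4 below 0.2 m and horizontal distance between small and mat_1 below 0.015 m and height (world z) of small between 0.0505 and 0.0605 m and angle between each of small, medium, large, tall's own z axis and vertical below 0.1 rad and linear speed of each of can_small, can_medium, can_large, can_tall below 0.02 m/s and horizontal distance between medium and mat_2 below 0.015 m and height (world z) of medium between 0.063 and 0.073 m and horizontal distance between large and mat_3 below 0.015 m and height (world z) of large between 0.0755 and 0.0855 m and horizontal distance between tall and mat_4 below 0.015 m and height (world z) of tall between 0.088 and 0.098 m))); the robot touches nothing.
It fails at once if the small canister is tipped over (angle between small's own z axis and vertical above 0.8 rad).
It fails at once if the medium canister is tipped over (angle between medium's own z axis and vertical above 0.8 rad).
It fails at once if the large canister is tipped over (angle between large's own z axis and vertical above 0.8 rad).
It fails at once if the tall canister is tipped over (angle between tall's own z axis and vertical above 0.8 rad).
It fails at once if the honey jar is tipped over (angle between honey_center's own z axis and vertical above 0.8 rad).
It also fails if it takes over 102 s, if anything falls off the work surface, if the arm or the gripper's body presses on something with over 40 N, if the wrist force passes 120 N, or if a joint passes its speed limit or range.

## Working session

There is one attempt and no reset: what is moved stays moved. The work goes in short steps, Python scripts to look and compute and a tool call to move; the robot and the scene stay as the last step left them, time stands still between calls to the robot, and variables do not carry over. Pictures are saved under pics/ and viewed, at most 14 in all, crops included, and the job is handed in when it is done.

Besides the shell and the picture viewer there is one more tool, called after "Emit:" as name(argument=value, ...) on one line, values as JSON. arm_command: Moves the arm, as the interface text tells. Its arguments: {"type":"object","properties":{"increments":{"type":"array","items":{"type":"array"}}},"required":["increments"]}

```bash
mkdir -p pics
python3 - <<'E'
from rig import arm
import cv2
for n in("scene","top"):
    cv2.imwrite(f"pics/{n}0.png",arm.read_camera(n)[:,:,::-1]); p=arm.camera_params(n);print(n,p["K"].tolist(),p["k1"],p["T"].round(3).tolist())
s=arm.state();print(s["t"],s["tcp_pos"],s["eef_rot"],s["grip_width"])
E
```

```text
scene [[555.29860969072, 0.0, 320.7125981099024], [0.0, 555.29860969072, 244.17040628156573], [0.0, 0.0, 1.0]] -0.06735024904798663 [[0.269, 0.727, -0.632, 1267.363], [0.963, -0.201, 0.179, -176.108], [0.003, -0.657, -0.754, 998.439], [0.0, 0.0, 0.0, 1.0]]
top [[440.442689132845, 0.0, 321.66257620090937], [0.0, 440.442689132845, 242.36311965852667], [0.0, 0.0, 1.0]] 0.033871900665990544 [[0.023, -0.991, 0.132, 358.04], [-1.0, -0.021, 0.012, 32.639], [-0.009, -0.132, -0.991, 998.78], [0.0, 0.0, 0.0, 1.0]]
0.1 [ 162.38119161 -498.6370957   241.56013787] [[ 9.50871192e-01  3.09586344e-01 -5.21465135e-04]
 [ 3.09586782e-01 -9.50869771e-01  1.64393150e-03]
 [ 1.30933075e-05 -1.72460581e-03 -9.99998513e-01]] 85.20049225374673
```

View pics/scene0.png

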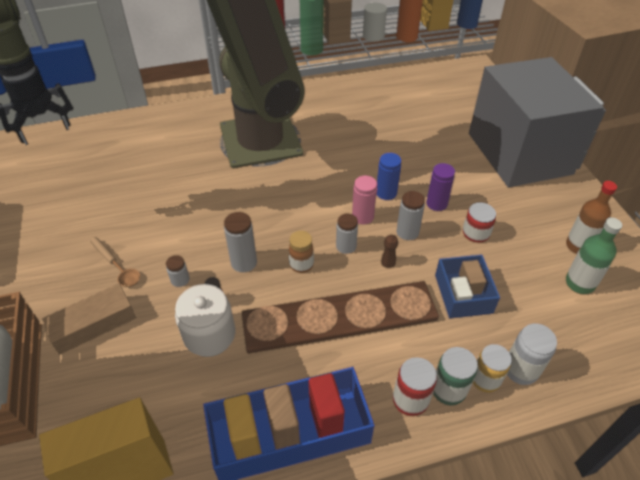

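View pics/top0.png

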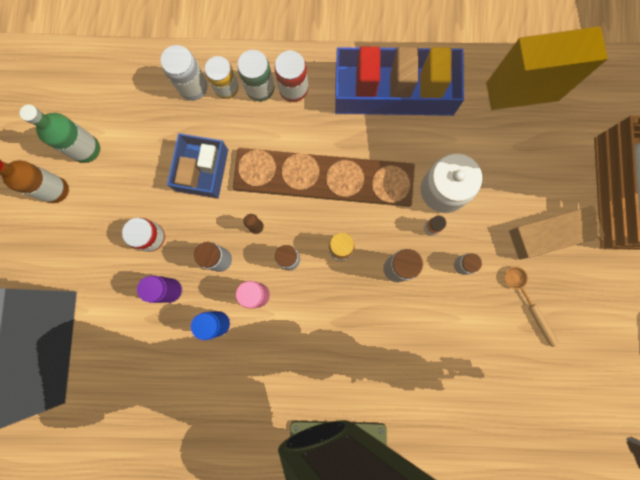

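The scene view shows the crock at (205,318), by the -y end of the board, so mat_4 gets tall. The canisters with wooden lids in the top view are tall (406,262), large (211,256), medium (287,257) and small (468,263). The blue, pink and purple cylinders and the dark mills at (253,223) and (437,224) are decoys. The honey jar is at (342,245). Next I measure the lids and mats and take one enlarged crop to confirm.

```bash
cat > h.py <<'E'
from rig import arm
import cv2, numpy as np
def ray(p,uv):
    K=p["K"];a=np.array([(uv[0]-K[0,2])/K[0,0],(uv[1]-K[1,2])/K[1,1]]);b=a.copy()
    for _ in range(20): b=a/(1+p["k1"]*(b@b))
    T=p["T"];return T[:3,3],T[:3,:3]@np.r_[b,1]
def onz(p,uv,z):
    o,d=ray(p,uv);return o+d*(z-o[2])/d[2]
def tri(rs):
    A=np.zeros((3,3));c=np.zeros(3)
    for o,d in rs:
        d=d/np.linalg.norm(d);M=np.eye(3)-np.outer(d,d);A+=M;c+=M@o
    return np.linalg.solve(A,c)
def blob(im,lo,hi,seed,r=22):
    h=cv2.cvtColor(im,cv2.COLOR_RGB2HSV);m=cv2.inRange(h,lo,hi)
    w=np.zeros_like(m);cv2.circle(w,seed,r,255,-1);m&=w
    n,l,s,c=cv2.connectedComponentsWithStats(m);k=1+np.argmax(s[1:,4]);return c[k],s[k]
E
python3 - <<'E'
from h import *
P={n:arm.camera_params(n) for n in("top","scene")}
I={n:cv2.imread(f"pics/{n}0.png")[:,:,::-1].copy() for n in P}
h=cv2.cvtColor(I["top"],cv2.COLOR_RGB2HSV)
for q in[(406,262),(405,275),(420,285),(257,167),(391,184),(240,160),(370,190),(211,256),(225,262)]:print(q,h[q[1],q[0]])
can={"small":((468,263),(176,263),65),"medium":((287,257),(347,221),90),"large":((209,255),(411,200),115),"tall":((406,262),(238,223),140)}
for n,(a,b,H) in can.items():
    ca,sa=blob(I["top"],(0,70,20),(14,255,125),a);cb,sb=blob(I["scene"],(0,70,20),(14,255,125),b,16)
    print(n,ca.round(1),sa,cb.round(1),sb,"top@H",onz(P["top"],ca,H-5).round(1),"scene",onz(P["scene"],cb,H-5).round(1),"tri",tri([ray(P["top"],ca),ray(P["scene"],cb)]).round(1))
ca,sa=blob(I["top"],(18,120,100),(32,255,255),(342,245),16);print("honey",ca,sa,onz(P["top"],ca,88).round(1))
for q in[(257,167),(301,171),(346,178),(391,184)]:
    c,s=blob(I["top"],(0,60,130),(20,255,255),q,21);print("mat",c.round(1),s,onz(P["top"],c,23).round(1))
for q in[(437,222),(252,222)]:
    print("mill",q,onz(P["top"],q,50).round())
print("crock",onz(P["top"],(455,183),100).round())
cv2.imwrite("pics/crop.png",cv2.resize(I["top"][130:310,180:490,::-1],(800,464),interpolation=cv2.INTER_CUBIC))
E
```

```text
(406, 262) [ 13 150 117]
(405, 275) [ 13 154 131]
(420, 285) [ 17 126 220]
(257, 167) [ 14 136 217]
(391, 184) [ 15 134 150]
(240, 160) [ 14 138 177]
(370, 190) [ 13 150 114]
(211, 256) [ 12 157 122]
(225, 262) [ 24  19 133]
small [468.9 263.3] [462 254  16  18 148] [174.9 262.8] [166 256  19  15 218] top@H [ 445.2 -269.9   60. ] scene [ 447.7 -275.4   60. ] tri [ 445.2 -273.6   55.9]
medium [283.8 255.9] [275 246  21  21 251] [347.5 221.4] [338 214  20  16 258] top@H [449.8 121.5  85. ] scene [451.8 117.2  85. ] tri [449.6 119.9  82.3]
large [206.4 254.9] [194 243  26  25 484] [413.2 198.4] [401 189  26  20 377] top@H [445.9 276.2 110. ] scene [445.  276.3 110. ] tri [445.8 275.9 110.9]
tall [406.4 261.8] [392 250  30  29 544] [237.3 222.3] [224 212  28  21 453] top@H [ 438.4 -124.4  135. ] scene [ 436.2 -126.7  135. ] tri [ 438.  -125.5  136.3]
honey [341.51759834 244.09937888] [329 232  26  25 483] [476.8   1.8  88. ]
mat [257.  166.3] [ 237  146   41   41 1270] [660.5 195.9  23. ]
mat [300.4 170.2] [ 281  150   41   41 1258] [653.5  96.4  23. ]
mat [345.  177.3] [ 326  157   40   41 1211] [638.9  -5.7  23. ]
mat [389.7 183.6] [ 372  166   38   37 1068] [ 626.2 -107.4   23. ]
mill (437, 222) [ 535. -206.   50.]
mill (252, 222) [526. 197.  50.]
crock [ 609. -232.  100.]
```

View pics/crop.png

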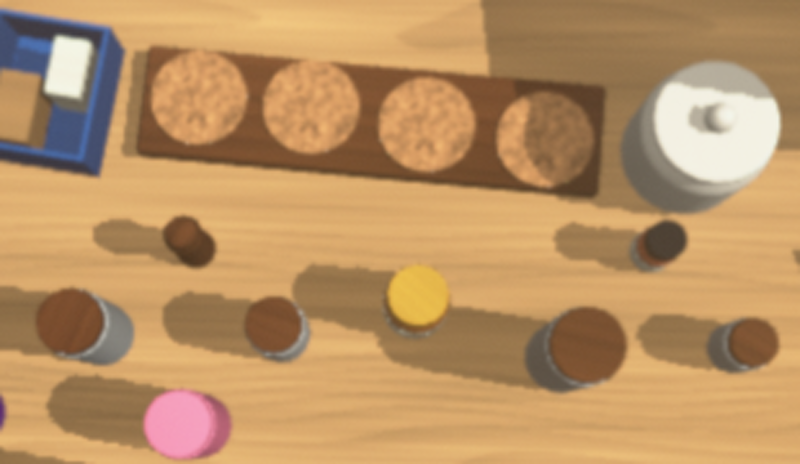

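The enlarged crop confirms the four wooden-lidded steel canisters: large (71,323), medium (275,326), tall (588,345) and small (752,342). The triangulated lid heights of 111, 136, 82 and 56 mm match the given sizes. The darker-capped piece at (665,240) is a grinder. Now I turn the tool so that the fingers close along world x.

Emit:
arm_command(increments=[[[0,0,-0.1047],[0,0,0],1],[[0,0,-0.1047],[0,0,0],1],[[0,0,-0.1047],[0,0,0],1],[[0,0,-0.1047],[0,0,0],1],[[0,0,-0.1047],[0,0,0],1],[[0,0,-0.1047],[0,0,0],1],[[0,0,-0.1047],[0,0,0],1],[[0,0,-0.1047],[0,0,0],1],[[0,0,-0.1047],[0,0,0],1],[[0,0,-0.1047],[0,0,0],1],[[0,0,-0.1047],[0,0,0],1],[[0,0,-0.1047],[0,0,0],1]])

```text
t: 1.1
tcp_pos: [162.4, -498.8, 241.8]
eef_rot: [[-0.006, 1.0, -0.0], [1.0, 0.006, 0.001], [0.001, -0.0, -1.0]]
wrist_force: [-0.5, 0.1, -0.0]
grip_width: 85.7
grasp_force: 0.0
```

Emit:
arm_command(increments=[[[0,0,0],[0.02,0.015,0],1],[[0,0,0],[0.03,0.022,0],1],[[0,0,0],[0.03,0.022,0],1],[[0,0,0],[0.03,0.022,0],1],[[0,0,0],[0.03,0.022,0],1],[[0,0,0],[0.03,0.022,0],1],[[0,0,0],[0.03,0.022,0],1],[[0,0,0],[0.03,0.022,0],1],[[0,0,0],[0.03,0.022,0],1],[[0,0,0],[0.03,0.022,0],1],[[0,0,0],[0.03,0.022,0],1],[[0,0,0],[0.03,0.022,0],1]])

```text
t: 2.1
tcp_pos: [419.8, -147.3, 242.1]
eef_rot: [[-0.0, 1.0, -0.0], [1.0, 0.0, 0.0], [0.0, -0.0, -1.0]]
wrist_force: [0.6, -0.4, 0.3]
grip_width: 85.3
grasp_force: 0.0
```

Emit:
arm_command(increments=[[[0,0,0],[0.022,0.017,0],1],[[0,0,0],[0,0,0],1],[[0,0,0],[0,0,0],1]])

```text
t: 2.35
tcp_pos: [436.8, -125.9, 241.8]
eef_rot: [[-0.004, 1.0, -0.001], [1.0, 0.004, 0.0], [0.0, -0.001, -1.0]]
wrist_force: [-0.3, -0.4, 0.4]
grip_width: 85.5
grasp_force: 0.0
```

Run:
```python
from h import *
s=arm.state();print(s["t"],s["tcp_pos"].round(1),s["joints"].round(2))
p=arm.camera_params("wrist");im=arm.read_camera("wrist");np.savez("pics/w1.npz",im=im,**p)
print(p["T"].round(3).tolist(),p["K"][0],p["k1"])
cv2.imwrite("pics/w1.png",im[:,:,::-1])
```

```text
2.35 [ 436.8 -125.9  241.8] [-0.28  0.14 -0.29  1.14 -0.    1.29]
[[1.0, 0.003, 0.0, 436.003], [0.003, -0.948, -0.318, -44.802], [-0.001, 0.318, -0.948, 373.178], [0.0, 0.0, 0.0, 1.0]] [360.80768156   0.         317.04586796] -0.022094929567092192
```

View pics/w1.png

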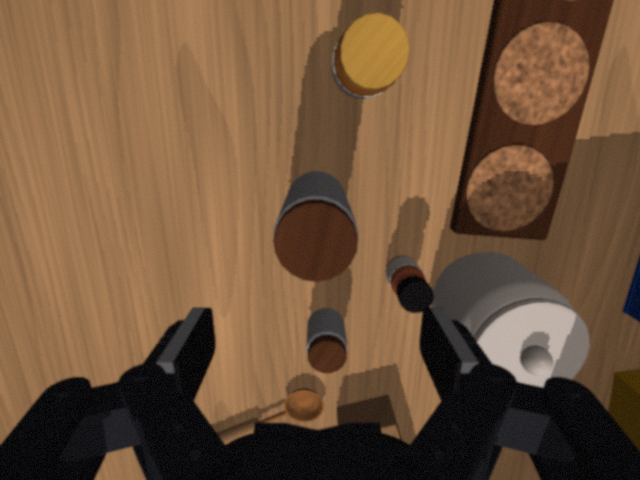

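The wrist view shows the tall lid at about (316,239), mat_4 (510,188), mat_3 (542,74) and the small lid (327,354). I cast these onto their planes to check against the first estimates.

Run:
```python
from h import *
d=np.load("pics/w1.npz");p={k:d[k] for k in("K","k1","T")};im=d["im"]
for n,uv,z in[("tall",(316,239),140),("tallL",(274,239),140),("tallR",(358,239),140),("small",(327,354),65),("mat4",(510,188),23),("mat3",(542,74),23),("honey",(375,52),90)]:print(n,onz(p,uv,z).round(1))
```

```text
tall [ 435.4 -123.7  140. ]
tallL [ 406.7 -123.8  140. ]
tallR [ 464.  -123.6  140. ]
small [ 446.6 -271.9   65. ]
mat4 [ 625.8 -109.6   23. ]
mat3 [637.7  -6.1  23. ]
honey [ 4.768e+02 -4.000e-01  9.000e+01]
```

Emit:
arm_command(increments=[[[0,0,0],[0.001,-0.001,0.02],1],[[0,0,0],[0,0,0.025],1],[[0,0,0],[0,0,0.025],1],[[0,0,0],[0,0,0.025],1],[[0,0,0],[0,0,0.02],1],[[0,0,0],[0,0,0.02],1],[[0,0,0],[0,0,0.015],1],[[0,0,0],[0,0,0],1],[[0,0,0],[0,0,0],0.75],[[0,0,0],[0,0,0],0.6],[[0,0,0],[0,0,0],0.4],[[0,0,0],[0,0,0],0.2]])

```text
t: 3.4
tcp_pos: [436.1, -126.7, 93.5]
eef_rot: [[0.0, 1.0, 0.002], [1.0, -0.0, -0.001], [-0.001, 0.002, -1.0]]
wrist_force: [-0.6, -2.2, 4.9]
grip_width: 60.5
grasp_force: 64.6
```

Emit:
arm_command(increments=[[[0,0,0],[0,0,0],0],[[0,0,0],[0,0,0],0],[[0,0,0],[0,0,0],0],[[0,0,0],[0,0,0],0]])

```text
t: 3.73
tcp_pos: [436.1, -126.7, 93.5]
eef_rot: [[-0.0, 1.0, 0.002], [1.0, 0.0, -0.002], [-0.002, 0.002, -1.0]]
wrist_force: [-1.8, -0.9, 5.6]
grip_width: 61.3
grasp_force: 64.5
```

Emit:
arm_command(increments=[[[0,0,0],[0,0,-0.015],0],[[0,0,0],[0,0,-0.02],0],[[0,0,0],[0,0,-0.025],0],[[0,0,0],[0.001,0.015,0],0],[[0,0,0],[0.002,0.025,0],0],[[0,0,0],[0.002,0.025,0],0],[[0,0,0],[0.002,0.025,0],0],[[0,0,0],[0.002,0.025,0],0],[[0,0,0],[0.002,0.025,0],0],[[0,0,0],[0.002,0.025,0],0],[[0,0,0],[0.002,0.015,0],0],[[0,0,0],[0,0.01,0],0]])

```text
t: 4.73
tcp_pos: [627.5, -110.3, 151.7]
eef_rot: [[-0.002, 1.0, 0.001], [1.0, 0.002, 0.001], [0.001, 0.001, -1.0]]
wrist_force: [-0.5, -0.9, -2.0]
grip_width: 61.0
grasp_force: 65.3
```

Emit:
arm_command(increments=[[[0,0,0],[0,0,0],0],[[0,0,0],[0,0,0],0]])

```text
t: 4.9
tcp_pos: [625.1, -110.7, 151.6]
eef_rot: [[-0.001, 1.0, -0.001], [1.0, 0.001, 0.0], [0.0, -0.001, -1.0]]
wrist_force: [-0.3, 0.1, -2.8]
grip_width: 61.2
grasp_force: 65.3
```

Emit:
arm_command(increments=[[[0,0,0],[0,0.001,0.01],0],[[0,0,0],[0,0,0.01],0],[[0,0,0],[0,0,0.007],0],[[0,0,0],[0,0,0.004],0],[[0,0,0],[0,0,0.002],0],[[0,0,0],[0,0,0.001],0],[[0,0,0],[0,0,0],0],[[0,0,0],[0,0,0],0]])

```text
t: 5.57
tcp_pos: [626.6, -111.1, 118.7]
eef_rot: [[-0.0, 1.0, 0.001], [1.0, 0.0, -0.0], [-0.0, 0.001, -1.0]]
wrist_force: [0.4, 0.1, -1.9]
grip_width: 60.9
grasp_force: 65.3
```

Emit:
arm_command(increments=[[[0,0,0],[0,0,0.001],0],[[0,0,0],[0,0,0.001],0],[[0,0,0],[0,0,0],0],[[0,0,0],[0,0,0],0]])

```text
t: 5.9
tcp_pos: [626.7, -111.0, 116.6]
eef_rot: [[-0.0, 1.0, 0.001], [1.0, 0.0, -0.0], [-0.0, 0.001, -1.0]]
wrist_force: [0.3, -0.7, -1.2]
grip_width: 61.1
grasp_force: 65.5
```

Emit:
arm_command(increments=[[[0,0,0],[0,0,0.001],0],[[0,0,0],[0,0,0],0],[[0,0,0],[0,0,0],0]])

```text
t: 6.15
tcp_pos: [626.7, -111.1, 116.6]
eef_rot: [[-0.0, 1.0, 0.001], [1.0, 0.0, -0.0], [-0.0, 0.001, -1.0]]
wrist_force: [-2.0, 1.0, 6.5]
grip_width: 60.9
grasp_force: 65.6
```

Emit:
arm_command(increments=[[[0,0,0],[0,0,0],0.8],[[0,0,0],[0,0,0],1],[[0,0,0],[0,0,0],1],[[0,0,0],[0,0,0],1],[[0,0,0],[0,0,0],1],[[0,0,0],[0,0,-0.02],1],[[0,0,0],[0,0,-0.03],1],[[0,0,0],[0,0,-0.03],1],[[0,0,0],[0,0,-0.03],1],[[0,0,0],[0,0,-0.015],1]])

```text
t: 6.98
tcp_pos: [627.8, -111.3, 244.4]
eef_rot: [[-0.0, 1.0, 0.005], [1.0, 0.0, -0.001], [-0.001, 0.005, -1.0]]
wrist_force: [0.2, -0.7, -0.0]
grip_width: 85.7
grasp_force: 0.0
```

Emit:
arm_command(increments=[[[0,0,0],[0.016,-0.01,0],1],[[0,0,0],[0.03,-0.015,0],1],[[0,0,0],[0.034,-0.016,0],1],[[0,0,0],[0.034,-0.016,0],1],[[0,0,0],[0.034,-0.016,0],1],[[0,0,0],[0.034,-0.016,0],1],[[0,0,0],[0.034,-0.016,0],1],[[0,0,0],[0.034,-0.016,0],1],[[0,0,0],[0.034,-0.016,0],1],[[0,0,0],[0.034,-0.016,0],1],[[0,0,0],[0.034,-0.016,0],1],[[0,0,0],[0.034,-0.012,0],1]])

```text
t: 7.98
tcp_pos: [443.6, 276.3, 240.4]
eef_rot: [[-0.001, 1.0, -0.0], [1.0, 0.001, -0.0], [-0.0, -0.0, -1.0]]
wrist_force: [-0.1, -0.3, 0.3]
grip_width: 85.5
grasp_force: 0.0
```

Emit:
arm_command(increments=[[[0,0,0],[0,0,0],1],[[0,0,0],[0,0,0],1]])

```text
t: 8.15
tcp_pos: [444.5, 276.5, 240.2]
eef_rot: [[-0.004, 1.0, 0.0], [1.0, 0.004, -0.0], [-0.0, 0.0, -1.0]]
wrist_force: [0.3, -0.1, 0.6]
grip_width: 85.6
grasp_force: 0.0
```

Run:
```python
from h import *
s=arm.state();print(s["t"],s["tcp_pos"].round(1))
p=arm.camera_params("wrist");im=arm.read_camera("wrist");np.savez("pics/w2.npz",im=im,**p)
t=arm.read_camera("top");s=arm.read_camera("scene")
cv2.imwrite("pics/w2.png",np.hstack([cv2.resize(im,(440,330)),t[100:430,180:520]])[:,:,::-1])
```

```text
8.15 [444.5 276.5 240.2]
```

View pics/w2.png

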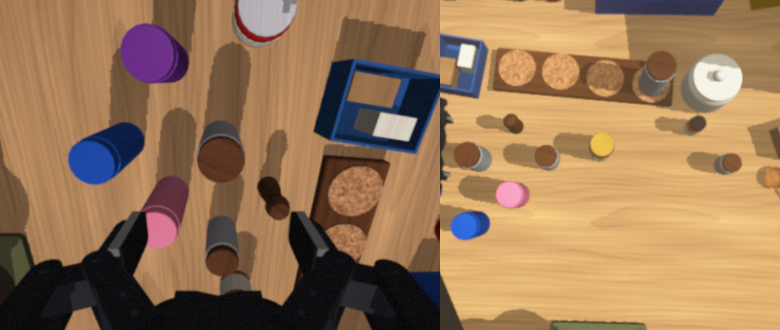

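The tall canister stands upright on mat_4, with its lid at (660,60) in the right half. In the wrist half, the large lid is at (321,230) full scale, mat_1 at (518,278) and the medium lid at (323,381).

Run:
```python
from h import *
d=np.load("pics/w2.npz");p={k:d[k] for k in("K","k1","T")}
for n,uv,z in[("large",(321.5,230),115),("medium",(323,381),90),("mat1",(518,278),23)]:print(n,onz(p,uv,z).round(1))
pt=arm.camera_params("top");print("tall",onz(pt,(660-260,60+100+7),140).round(1),onz(pt,(400,173),140).round(1))
```

```text
large [447.3 277.9 115. ]
medium [450.3 119.5  90. ]
mat1 [658.7 196.6  23. ]
tall [ 628.5 -111.   140. ] [ 616.1 -111.   140. ]
```

Emit:
arm_command(increments=[[[0,0,0],[0,0.002,0.02],1],[[0,0,0],[0,0,0.03],1],[[0,0,0],[0,0,0.03],1],[[0,0,0],[0,0,0.03],1],[[0,0,0],[0,0,0.025],1],[[0,0,0],[0,0,0.02],1],[[0,0,0],[0,0,0.015],1],[[0,0,0],[0,0,0],1],[[0,0,0],[0,0,0],0.7],[[0,0,0],[0,0,0],0.55],[[0,0,0],[0,0,0],0.4],[[0,0,0],[0,0,0],0.2]])

```text
t: 9.3
tcp_pos: [448.3, 275.1, 71.9]
eef_rot: [[0.0, 1.0, 0.002], [1.0, -0.0, 0.001], [0.001, 0.002, -1.0]]
wrist_force: [-0.8, -1.2, 3.9]
grip_width: 54.7
grasp_force: 63.2
```

Emit:
arm_command(increments=[[[0,0,0],[0,0,0],0],[[0,0,0],[0,0,0],0],[[0,0,0],[0,0,0],0],[[0,0,0],[0,0,0],0]])

```text
t: 9.63
tcp_pos: [448.3, 275.2, 71.9]
eef_rot: [[-0.0, 1.0, 0.003], [1.0, 0.0, 0.001], [0.001, 0.003, -1.0]]
wrist_force: [-0.8, -2.7, 5.3]
grip_width: 54.7
grasp_force: 63.3
```

Emit:
arm_command(increments=[[[0,0,0],[0,0,-0.02],0],[[0,0,0],[0,0,-0.03],0],[[0,0,0],[0,0,-0.03],0],[[0,0,0],[0,0,-0.03],0],[[0,0,0],[-0.012,0.008,0],0],[[0,0,0],[-0.02,0.014,0],0],[[0,0,0],[-0.025,0.017,0],0],[[0,0,0],[-0.025,0.017,0],0],[[0,0,0],[-0.025,0.017,0],0],[[0,0,0],[-0.025,0.017,0],0],[[0,0,0],[-0.025,0.017,0],0],[[0,0,0],[-0.025,0.017,0],0]])

```text
t: 10.63
tcp_pos: [571.7, 91.8, 180.2]
eef_rot: [[-0.001, 1.0, -0.0], [1.0, 0.001, 0.0], [0.0, -0.0, -1.0]]
wrist_force: [0.8, 1.1, -3.3]
grip_width: 54.8
grasp_force: 64.5
```

Emit:
arm_command(increments=[[[0,0,0],[-0.025,0.017,0],0],[[0,0,0],[-0.025,0.017,0],0],[[0,0,0],[-0.025,0.016,0],0],[[0,0,0],[-0.015,0.01,0],0],[[0,0,0],[-0.01,0.006,0],0],[[0,0,0],[0,0,0],0],[[0,0,0],[0,0,0],0]])

```text
t: 11.22
tcp_pos: [636.9, -6.8, 179.9]
eef_rot: [[0.0, 1.0, -0.001], [1.0, -0.0, 0.001], [0.001, -0.001, -1.0]]
wrist_force: [0.3, 0.5, -3.5]
grip_width: 54.8
grasp_force: 64.5
```

Down 85 to z≈95.

Emit:
arm_command(increments=[[[0,0,0],[0,0.001,0.015],0],[[0,0,0],[0,0,0.025],0],[[0,0,0],[0,0,0.02],0],[[0,0,0],[0,0,0.012],0],[[0,0,0],[0,0,0.006],0],[[0,0,0],[0,0,0.003],0],[[0,0,0],[0,0,0.002],0],[[0,0,0],[0,0,0],0],[[0,0,0],[0,0,0],0]])

```text
t: 11.97
tcp_pos: [639.0, -6.7, 98.4]
eef_rot: [[-0.001, 1.0, 0.002], [1.0, 0.001, 0.0], [0.0, 0.002, -1.0]]
wrist_force: [-0.4, -0.2, -2.3]
grip_width: 55.1
grasp_force: 64.5
```

Emit:
arm_command(increments=[[[0,0,0],[0,0,0.002],0],[[0,0,0],[0,0,0.001],0],[[0,0,0],[0,0,0.001],0],[[0,0,0],[0,0,0],0],[[0,0,0],[0,0,0],0]])

```text
t: 12.38
tcp_pos: [638.9, -7.1, 94.9]
eef_rot: [[-0.0, 1.0, 0.002], [1.0, 0.0, 0.0], [0.0, 0.002, -1.0]]
wrist_force: [-3.0, 0.1, 5.9]
grip_width: 54.7
grasp_force: 65.1
```

Emit:
arm_command(increments=[[[0,0,0],[0,0,0],0.75],[[0,0,0],[0,0,0],1],[[0,0,0],[0,0,0],1],[[0,0,0],[0,0,0],1],[[0,0,0],[0,0,0],1],[[0,0,0],[0,0,0],1],[[0,0,0],[0,0,-0.02],1],[[0,0,0],[0,0,-0.03],1],[[0,0,0],[0,0,-0.03],1],[[0,0,0],[0,0,-0.03],1],[[0,0,0],[0,0,-0.03],1],[[0,0,0],[0,0,-0.01],1]])

```text
t: 13.38
tcp_pos: [640.4, -7.0, 248.4]
eef_rot: [[-0.0, 1.0, 0.008], [1.0, 0.0, -0.0], [-0.0, 0.008, -1.0]]
wrist_force: [0.6, 0.2, 0.9]
grip_width: 85.4
grasp_force: 0.0
```

Emit:
arm_command(increments=[[[0,0,0],[0.01,-0.015,0],1],[[0,0,0],[0.016,-0.024,0],1],[[0,0,0],[0.02,-0.03,0],1],[[0,0,0],[0.02,-0.03,0],1],[[0,0,0],[0.02,-0.03,0],1],[[0,0,0],[0.02,-0.03,0],1],[[0,0,0],[0.019,-0.03,0],1],[[0,0,0],[0,0,0],1],[[0,0,0],[0,0,0],1]])

```text
t: 14.13
tcp_pos: [447.6, 118.5, 243.0]
eef_rot: [[-0.003, 1.0, -0.001], [1.0, 0.003, -0.0], [-0.0, -0.001, -1.0]]
wrist_force: [1.0, -0.5, 0.5]
grip_width: 85.5
grasp_force: 0.0
```

Run:
```python
from h import *
s=arm.state();print(s["t"],s["tcp_pos"].round(1))
p=arm.camera_params("wrist");im=arm.read_camera("wrist");np.savez("pics/w3.npz",im=im,**p)
cv2.imwrite("pics/w3.png",im[:,:,::-1])
```

```text
14.1333 [447.6 118.5 243. ]
```

View pics/w3.png

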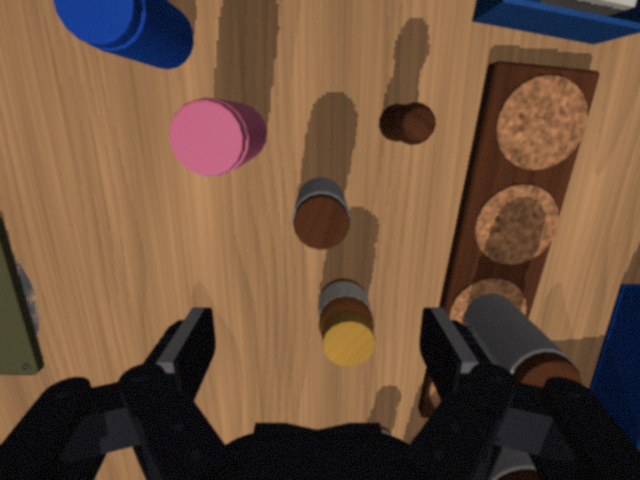

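The medium lid is at (321,221), mat_2 at (516,224), mat_1 at (542,122) and the honey cap at (348,343). Large stands on mat_3.

Run:
```python
from h import *
d=np.load("pics/w3.npz");p={k:d[k] for k in("K","k1","T")}
for n,uv,z in[("medium",(321.5,221),90),("mat1",(542,122),23),("mat2",(516,224),23),("pink",(208,136),115)]:print(n,onz(p,uv,z).round(1))
```

```text
medium [450.7 119.   90. ]
mat1 [657.5 196.9  23. ]
mat2 [650.2  97.4  23. ]
pink [371.1 187.2 115. ]
```

Emit:
arm_command(increments=[[[0,0,0],[0,0.002,0.02],1],[[0,0,0],[0,0,0.03],1],[[0,0,0],[0,0,0.035],1],[[0,0,0],[0,0,0.035],1],[[0,0,0],[0,0,0.03],1],[[0,0,0],[0,0,0.025],1],[[0,0,0],[0,0,0.015],1],[[0,0,0],[0,0,0.005],1],[[0,0,0],[0,0,0],0.65],[[0,0,0],[0,0,0],0.5],[[0,0,0],[0,0,0],0.35],[[0,0,0],[0,0,0],0.2]])

```text
t: 15.18
tcp_pos: [453.0, 118.2, 49.8]
eef_rot: [[-0.0, 1.0, 0.003], [1.0, 0.0, 0.001], [0.001, 0.003, -1.0]]
wrist_force: [-0.5, -0.1, -1.6]
grip_width: 48.9
grasp_force: 62.0
```

Emit:
arm_command(increments=[[[0,0,0],[0,0,0],0],[[0,0,0],[0,0,0],0],[[0,0,0],[0,0,0],0],[[0,0,0],[0,0,0],0]])

```text
t: 15.52
tcp_pos: [452.9, 118.2, 49.7]
eef_rot: [[-0.0, 1.0, 0.004], [1.0, 0.0, 0.0], [0.0, 0.004, -1.0]]
wrist_force: [0.4, -0.1, 6.6]
grip_width: 48.7
grasp_force: 62.2
```

Emit:
arm_command(increments=[[[0,0,0],[0,0,-0.015],0],[[0,0,0],[0,0,-0.02],0],[[0,0,0],[0,0,-0.025],0],[[0,0,0],[-0.001,0.013,0],0],[[0,0,0],[-0.003,0.025,0],0],[[0,0,0],[-0.003,0.027,0],0],[[0,0,0],[-0.003,0.027,0],0],[[0,0,0],[-0.003,0.027,0],0],[[0,0,0],[-0.003,0.027,0],0],[[0,0,0],[-0.003,0.027,0],0],[[0,0,0],[-0.002,0.015,0],0],[[0,0,0],[-0.001,0.01,0],0]])

```text
t: 16.52
tcp_pos: [651.3, 95.7, 107.8]
eef_rot: [[0.0, 1.0, 0.001], [1.0, -0.0, -0.0], [-0.0, 0.001, -1.0]]
wrist_force: [-0.1, -1.1, -2.3]
grip_width: 48.7
grasp_force: 62.5
```

Emit:
arm_command(increments=[[[0,0,0],[0,0,0],0],[[0,0,0],[0,0,0],0]])

```text
t: 16.68
tcp_pos: [648.8, 95.9, 107.7]
eef_rot: [[-0.0, 1.0, -0.002], [1.0, 0.0, -0.0], [-0.0, -0.002, -1.0]]
wrist_force: [-0.7, -0.5, -1.5]
grip_width: 48.9
grasp_force: 62.5
```

Emit:
arm_command(increments=[[[0,0,0],[0,0.001,0.01],0],[[0,0,0],[0,0,0.01],0],[[0,0,0],[0,0,0.006],0],[[0,0,0],[0,0,0.004],0],[[0,0,0],[0,0,0.003],0],[[0,0,0],[0,0,0.001],0],[[0,0,0],[0,0,0],0],[[0,0,0],[0,0,0],0]])

```text
t: 17.35
tcp_pos: [650.5, 96.0, 74.6]
eef_rot: [[-0.0, 1.0, 0.001], [1.0, 0.0, 0.0], [0.0, 0.001, -1.0]]
wrist_force: [0.0, 0.2, -1.2]
grip_width: 48.9
grasp_force: 62.5
```

Emit:
arm_command(increments=[[[0,0,0],[0,0,0.001],0],[[0,0,0],[0,0,0.001],0],[[0,0,0],[0,0,0.001],0],[[0,0,0],[0,0,0],0],[[0,0,0],[0,0,0],0]])

```text
t: 17.77
tcp_pos: [650.8, 96.1, 72.7]
eef_rot: [[-0.0, 1.0, 0.002], [1.0, 0.0, 0.0], [0.0, 0.002, -1.0]]
wrist_force: [-1.6, -0.5, 6.1]
grip_width: 48.6
grasp_force: 63.1
```

Emit:
arm_command(increments=[[[0,0,0],[0,0,0],0.75],[[0,0,0],[0,0,0],1],[[0,0,0],[0,0,0],1],[[0,0,0],[0,0,0],1],[[0,0,0],[0,0,0],1],[[0,0,0],[0,0,0],1],[[0,0,0],[0,0,-0.02],1],[[0,0,0],[0,0,-0.03],1],[[0,0,0],[0,0,-0.035],1],[[0,0,0],[0,0,-0.035],1],[[0,0,0],[0,0,-0.035],1],[[0,0,0],[0,0,-0.02],1]])

```text
t: 18.77
tcp_pos: [651.6, 96.2, 250.9]
eef_rot: [[-0.0, 1.0, 0.006], [1.0, 0.0, 0.001], [0.001, 0.006, -1.0]]
wrist_force: [0.6, 0.4, -0.0]
grip_width: 85.7
grasp_force: 0.0
```

Emit:
arm_command(increments=[[[0,0,0],[-0.015,-0.015,0],1],[[0,0,0],[-0.025,-0.02,0],1],[[0,0,0],[-0.03,-0.02,0],1],[[0,0,0],[-0.03,-0.02,0],1],[[0,0,0],[-0.03,-0.02,0],1],[[0,0,0],[-0.03,-0.02,0],1],[[0,0,0],[-0.03,-0.02,0],1],[[0,0,0],[-0.03,-0.02,0],1],[[0,0,0],[-0.03,-0.02,0],1],[[0,0,0],[-0.03,-0.02,0],1],[[0,0,0],[-0.03,-0.007,0],1],[[0,0,0],[-0.03,0,0],1]])

```text
t: 19.77
tcp_pos: [446.1, -245.1, 246.7]
eef_rot: [[0.0, 1.0, -0.001], [1.0, -0.0, 0.0], [0.0, -0.001, -1.0]]
wrist_force: [0.1, -0.2, 0.6]
grip_width: 85.2
grasp_force: 0.0
```

Emit:
arm_command(increments=[[[0,0,0],[-0.029,0,0],1],[[0,0,0],[0,0,0],1],[[0,0,0],[0,0,0],1]])

```text
t: 20.02
tcp_pos: [448.2, -274.3, 246.1]
eef_rot: [[0.002, 1.0, 0.0], [1.0, -0.002, 0.0], [0.0, 0.0, -1.0]]
wrist_force: [-0.1, 1.2, -0.9]
grip_width: 85.5
grasp_force: 0.0
```

Run:
```python
from h import *
s=arm.state();print(s["t"],s["tcp_pos"].round(1))
p=arm.camera_params("wrist");im=arm.read_camera("wrist");np.savez("pics/w4.npz",im=im,**p)
t=arm.read_camera("top");np.save("pics/t4.npy",t)
cv2.imwrite("pics/w4.png",np.hstack([cv2.resize(im,(320,240)),cv2.resize(t[130:280,190:490],(480,240))])[:,:,::-1])
```

```text
20.0167 [ 448.2 -274.3  246.1]
```

View pics/w4.png

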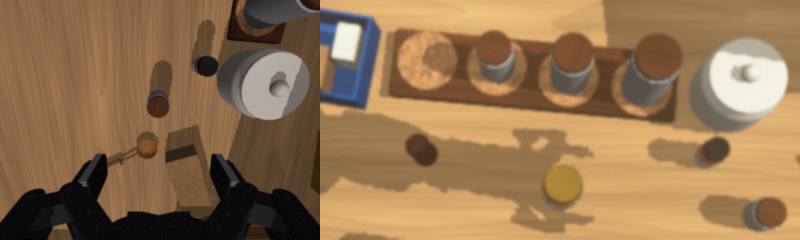

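The right half shows tall, large and medium upright in order on mats 4, 3 and 2. The small lid is at (314,208) in the full wrist image.

Run:
```python
from h import *
d=np.load("pics/w4.npz");p={k:d[k] for k in("K","k1","T")}
print("small",onz(p,(314,208),65).round(1))
pt=arm.camera_params("top");f=lambda u,v:(190+(u-320)/1.6,130+v/1.6)
for n,uv,z in[("tall",(657,56),140),("large",(573,54),115),("med",(494,48),90),("mat1",(428,60),23)]:print(n,onz(pt,f(*uv),z).round(1))
```

```text
small [ 445.1 -269.7   65. ]
tall [ 632.6 -112.2  140. ]
large [641.3  -8.1 115. ]
med [655.4  96.1  90. ]
mat1 [657.7 194.6  23. ]
```

Emit:
arm_command(increments=[[[0,0,0],[0,-0.002,0.02],1],[[0,0,0],[0,0,0.03],1],[[0,0,0],[0,0,0.03],1],[[0,0,0],[0,0,0.03],1],[[0,0,0],[0,0,0.01],1],[[0,0,0],[0,0,0],1]])

```text
t: 20.62
tcp_pos: [444.4, -270.6, 123.8]
eef_rot: [[-0.002, 1.0, -0.006], [1.0, 0.002, 0.004], [0.004, -0.006, -1.0]]
wrist_force: [-0.2, 0.4, 0.7]
grip_width: 85.6
grasp_force: 0.0
```

Emit:
arm_command(increments=[[[0,0,0],[0,0.001,0.02],1],[[0,0,0],[0,0,0.025],1],[[0,0,0],[0,0,0.025],1],[[0,0,0],[0,0,0.018],1],[[0,0,0],[0,0,0.01],1],[[0,0,0],[0,0,0],1],[[0,0,0],[0,0,0],0.6],[[0,0,0],[0,0,0],0.45],[[0,0,0],[0,0,0],0.3],[[0,0,0],[0,0,0],0.1],[[0,0,0],[0,0,0],0],[[0,0,0],[0,0,0],0]])

```text
t: 21.62
tcp_pos: [448.7, -273.9, 30.1]
eef_rot: [[-0.0, 1.0, 0.003], [1.0, 0.0, -0.002], [-0.002, 0.003, -1.0]]
wrist_force: [0.5, -0.0, 5.2]
grip_width: 42.7
grasp_force: 60.5
```

Emit:
arm_command(increments=[[[0,0,0],[0,0,0],0],[[0,0,0],[0,0,0],0],[[0,0,0],[0,0,0],0],[[0,0,0],[0,0,0],0]])

```text
t: 21.95
tcp_pos: [448.7, -273.9, 30.1]
eef_rot: [[-0.0, 1.0, 0.003], [1.0, 0.0, -0.002], [-0.002, 0.003, -1.0]]
wrist_force: [-0.7, -0.4, 4.5]
grip_width: 42.2
grasp_force: 60.5
```

Emit:
arm_command(increments=[[[0,0,0],[0,0,-0.02],0],[[0,0,0],[0,0,-0.03],0],[[0,0,0],[0,0,-0.035],0],[[0,0,0],[0,0,-0.035],0],[[0,0,0],[0.01,0,-0.03],0],[[0,0,0],[0.02,0,0],0],[[0,0,0],[0.03,0,0],0],[[0,0,0],[0.03,0,0],0],[[0,0,0],[0.03,0.005,0],0],[[0,0,0],[0.03,0.005,0],0],[[0,0,0],[0.03,0.005,0],0],[[0,0,0],[0.03,0.005,0],0]])

```text
t: 22.95
tcp_pos: [467.4, -61.7, 179.1]
eef_rot: [[0.0, 1.0, 0.001], [1.0, -0.0, -0.0], [-0.0, 0.001, -1.0]]
wrist_force: [0.2, 0.3, -1.9]
grip_width: 42.4
grasp_force: 61.0
```

Emit:
arm_command(increments=[[[0,0,0],[0.03,0,0],0],[[0,0,0],[0.03,0,0],0],[[0,0,0],[0.03,0,0],0],[[0,0,0],[0.03,0,0],0],[[0,0,0],[0.03,0.005,0],0],[[0,0,0],[0.03,0.01,0],0],[[0,0,0],[0.03,0.015,0],0],[[0,0,0],[0.03,0.02,0],0],[[0,0,0],[0.019,0.025,0],0],[[0,0,0],[0,0.03,0],0],[[0,0,0],[0,0.03,0],0],[[0,0,0],[0,0.025,0],0]])

```text
t: 23.95
tcp_pos: [629.1, 196.8, 178.8]
eef_rot: [[-0.002, 1.0, 0.002], [1.0, 0.002, 0.0], [0.0, 0.002, -1.0]]
wrist_force: [-0.9, -0.4, 0.2]
grip_width: 42.1
grasp_force: 61.0
```

Emit:
arm_command(increments=[[[0,0,0],[0,0.02,0],0],[[0,0,0],[0,0.01,0],0],[[0,0,0],[0,0,0],0],[[0,0,0],[0,0,0],0]])

```text
t: 24.28
tcp_pos: [657.2, 195.8, 178.2]
eef_rot: [[-0.0, 1.0, -0.001], [1.0, 0.0, -0.0], [-0.0, -0.001, -1.0]]
wrist_force: [-0.4, -0.7, -0.5]
grip_width: 42.5
grasp_force: 61.1
```

Target z ≈ 53.

Emit:
arm_command(increments=[[[0,0,0],[0,0,0.015],0],[[0,0,0],[0,0,0.025],0],[[0,0,0],[0,0,0.03],0],[[0,0,0],[0,0,0.02],0],[[0,0,0],[0,0,0.015],0],[[0,0,0],[0,0,0.01],0],[[0,0,0],[0,0,0.005],0],[[0,0,0],[0,0,0.002],0],[[0,0,0],[0,0,0],0],[[0,0,0],[0,0,0],0]])

```text
t: 25.12
tcp_pos: [657.9, 196.3, 57.6]
eef_rot: [[-0.0, 1.0, 0.002], [1.0, 0.0, 0.001], [0.001, 0.002, -1.0]]
wrist_force: [-0.6, -0.2, -0.3]
grip_width: 42.5
grasp_force: 61.1
```

Emit:
arm_command(increments=[[[0,0,0],[-0.001,0,0.002],0],[[0,0,0],[0,0,0.001],0],[[0,0,0],[0,0,0.001],0],[[0,0,0],[0,0,0.001],0],[[0,0,0],[0,0,0],0],[[0,0,0],[0,0,0],0]])

```text
t: 25.62
tcp_pos: [657.7, 195.1, 53.1]
eef_rot: [[-0.0, 1.0, 0.002], [1.0, 0.0, 0.0], [0.0, 0.002, -1.0]]
wrist_force: [-3.3, -0.4, 6.5]
grip_width: 42.8
grasp_force: 62.0
```

Emit:
arm_command(increments=[[[0,0,0],[0,0,0],0.7],[[0,0,0],[0,0,0],1],[[0,0,0],[0,0,0],1],[[0,0,0],[0,0,0],1],[[0,0,0],[0,0,0],1],[[0,0,0],[0,0,0],1],[[0,0,0],[0,0,-0.02],1],[[0,0,0],[0,0,-0.03],1],[[0,0,0],[0,0,-0.035],1],[[0,0,0],[0,0,-0.035],1],[[0,0,0],[0,0,-0.035],1],[[0,0,0],[0,0,-0.035],1]])

```text
t: 26.62
tcp_pos: [656.9, 194.9, 242.9]
eef_rot: [[-0.0, 1.0, -0.0], [1.0, 0.0, -0.0], [-0.0, -0.0, -1.0]]
wrist_force: [0.8, 0.1, -0.1]
grip_width: 85.4
grasp_force: 0.0
```

Emit:
arm_command(increments=[[[0,0,0],[-0.01,-0.02,0],1],[[0,0,0],[-0.02,-0.025,0],1],[[0,0,0],[-0.02,-0.025,0],1],[[0,0,0],[-0.02,-0.025,0],1],[[0,0,0],[-0.02,-0.025,0],1],[[0,0,0],[-0.02,-0.025,0],1],[[0,0,0],[-0.02,-0.02,0],1],[[0,0,0],[-0.02,-0.01,0],1],[[0,0,0],[0,0,0],1],[[0,0,0],[0,0,0],1],[[0,0,0],[0,0,0],1]])

```text
t: 27.53
tcp_pos: [483.0, 45.2, 241.5]
eef_rot: [[-0.0, 1.0, 0.001], [1.0, 0.0, 0.0], [0.0, 0.001, -1.0]]
wrist_force: [0.2, 0.6, 0.0]
grip_width: 85.4
grasp_force: 0.0
```

Run:
```python
from h import *
s=arm.state();print(s["t"],s["tcp_pos"].round(1))
t=arm.read_camera("top");s=arm.read_camera("scene");np.savez("pics/f.npz",t=t,s=s)
cv2.imwrite("pics/f.png",np.vstack([cv2.resize(t[130:210,220:420],(750,300),interpolation=2),cv2.resize(s[210:350,200:480],(600,300),interpolation=2)[:,np.clip(np.arange(750),0,599)]])[:,:,::-1])
```

```text
27.5333 [483.   45.2 241.5]
```

View pics/f.png

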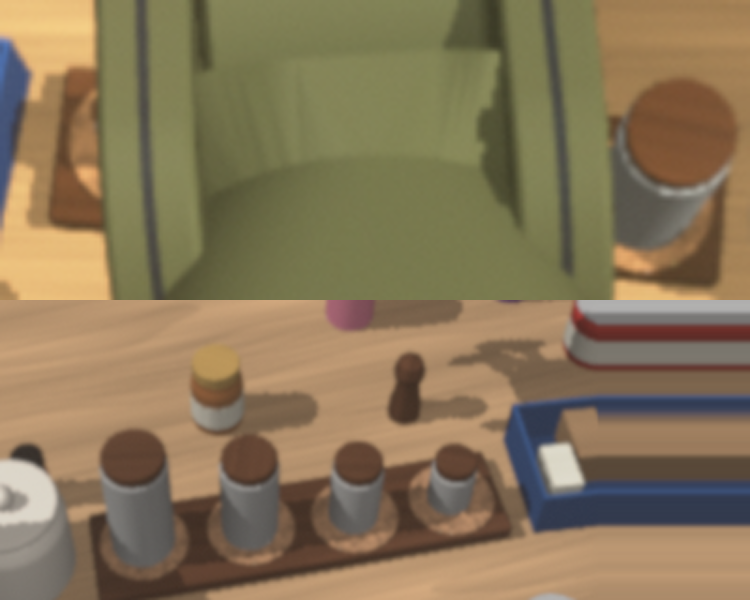

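The canisters stand in falling height order away from the crock, all upright, with scene-half lids at (133,457), (250,460), (358,463) and (456,462). I check the centring numerically.

Run:
```python
from h import *
p=arm.camera_params("scene");g=lambda u,v:(200+u*.46667,210+(v-300)*.46667)
for n,uv,z in[("tall",(133,457),140),("large",(250,460),115),("med",(358,463),90),("small",(456,462),65)]:print(n,onz(p,g(*uv),z).round(1))
print(onz(arm.camera_params("top"),(401.6,165.2),140).round(1))
for n,uv in[("mat4",(145,543)),("mat3",(251,526)),("mat2",(355,509)),("mat1",(452,496))]:print(n,onz(p,g(*uv),23).round(1))
```

```text
tall [ 614.  -108.9  140. ]
large [627.2  -3.2 115. ]
med [640.   99.8  90. ]
small [647.3 200.4  65. ]
[ 632.3 -114.2  140. ]
mat4 [ 630.3 -109.7   23. ]
mat3 [638.6  -5.5  23. ]
mat2 [646.8  99.1  23. ]
mat1 [658.  197.7  23. ]
```

The scene and top checks disagree by about 12 mm in x, so I clear the arm from the top view and measure the lids with masks.

Emit:
arm_command(increments=[[[0,0,0],[-0.02,-0.002,0],1],[[0,0,0],[-0.03,-0.003,0],1],[[0,0,0],[-0.03,-0.003,0],1],[[0,0,0],[-0.03,-0.003,0],1],[[0,0,0],[-0.03,-0.003,0],1],[[0,0,0],[-0.03,-0.003,0],1],[[0,0,0],[-0.03,-0.003,0],1],[[0,0,0],[-0.03,-0.003,0],1],[[0,0,0],[-0.03,-0.003,0],1],[[0,0,0],[-0.03,-0.003,0],1],[[0,0,0],[-0.03,-0.003,0],1],[[0,0,0],[0,0,0],1]])

```text
t: 28.63
tcp_pos: [451.4, -279.6, 240.8]
eef_rot: [[0.003, 1.0, 0.001], [1.0, -0.003, -0.003], [-0.003, 0.001, -1.0]]
wrist_force: [-0.4, -1.0, -0.5]
grip_width: 85.2
grasp_force: 0.0
```

Run:
```python
from h import *
t=arm.read_camera("top");s=arm.read_camera("scene");np.savez("pics/f2.npz",t=t,s=s)
a=cv2.resize(t[130:210,220:420],(800,320),interpolation=2);b=cv2.resize(s[260:350,240:420],(560,280),interpolation=2)
b=cv2.copyMakeBorder(b,0,0,0,240,0);cv2.imwrite("pics/f2.png",np.vstack([a,b])[:,:,::-1])
```

```text
(no output)
```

View pics/f2.png

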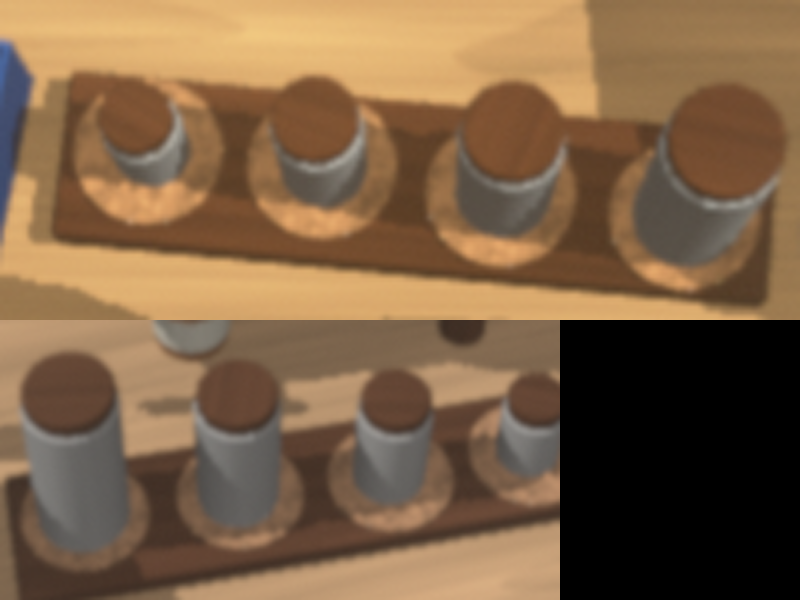

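The four canisters stand upright on their mats. Top-half lids are at (726,141), (512,131), (316,119) and (137,117). I forgot that the lid tops are now 23 mm higher because of the board, which explains the mismatch, so I recompute.

Run:
```python
from h import *
pt=arm.camera_params("top");ps=arm.camera_params("scene")
ft=lambda u,v:(220+u/4,130+v/4);fs=lambda u,v:(240+u/3.111,260+(v-320)/3.111)
mat={"tall":(626,-110),"large":(638,-6),"med":(651,97),"small":(658,196)}
for n,a,b,H in[("tall",(726,141),(69,390),140),("large",(512,131),(238,394),115),("med",(316,119),(395,399),90),("small",(137,117),(535,397),65)]:
    A=onz(pt,ft(*a),H+23-2)[:2];B=onz(ps,fs(*b),H+23-2)[:2]
    print(n,"top",A.round(1),"scene",B.round(1),"off mat",(A-mat[n]).round(1),(B-mat[n]).round(1),"z",tri([ray(pt,ft(*a)),ray(ps,fs(*b))]).round(1))
print(arm.state()["t"],arm.state()["grasp_force"])
```

```text
tall top [ 625.4 -110.4] scene [ 628.3 -110. ] off mat [-0.6 -0.4] [2.3 0. ] z [ 626.3 -110.3  158.6]
large top [636.6  -6.8] scene [640.3  -7. ] off mat [-1.4 -0.8] [ 2.3 -1. ] z [637.8  -6.7 132.6]
med top [649.1  94.2] scene [652.8  93.8] off mat [-1.9 -2.8] [ 1.8 -3.2] z [650.3  94.6 107.4]
small top [656.4 191.8] scene [658.8 191.1] off mat [-1.6 -4.2] [ 0.8 -4.9] z [657.2 192.2  83.5]
28.7333 0.0
```

All four are within 5 mm of their mat centres at the right heights, and the gripper is clear of everything. I hand the job in.

```bash
python3 -c "
from rig import arm
print(arm.sign_off())"
```

```text
the job is handed in; nothing more can be done
None
```

The job is handed in: tall, large, medium and small stand upright on mats 4, 3, 2 and 1, tallest next to the crock, each measured within about 5 mm of its mat's centre; nothing was tipped, the clock stood at about 29 s, and sign-off returned no verdict.

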